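# Stand the casting on the firm turntable

### The job

Stand the red casting from the sloping cradle upright, narrow foot down, in the middle of the spray turntable that is firm; the other turntable looks the same but its plate is loose and rocks, so feel which is which. Set it down gently and let go, then press lightly down on its top with the fingers for a second to check that it does not wobble, and leave it standing there, clear of the gripper, with the things round about left alone.

Things in the scene. Friction and masses are not known exactly. Their poses are not given: they have to be found in the camera images.
- casting: red stepped round casting, 170 mm tall, about 0.45 kg. Origin: centre of its foot, z along its axis to the head. From the foot up, diameters: foot 32 mm (0 to 10 mm), waist 25 mm (16 to 48), collar 44 mm (62 to 80), shank 34 mm (86 to 166). Centre of mass about 90 mm up; leaned some 10 degrees it tips over. It starts in the cradle, head high, axis 45 degrees from vertical.
- head (a point): centre of the casting's flat top (26 mm across), 170 mm along its axis from the foot
- shank (a point): point on the casting's axis 114 mm from the foot, middle of the plain 34 mm shank where it is best gripped; in the cradle the shank is free all round from 90 to 148 mm
- cradle: blue steel cradle, fixed: base plate 180 x 90 mm, foot stop, two V saddles on posts. Origin on the bench under its middle; its x is the level direction from the casting's foot to its head. The foot rests at x -75 mm, 32 mm up; the saddles, 12 mm wide, hold the casting from below at 70 and 157 mm along its axis, no higher than its axis; it lifts straight up and out.
- turntable_a: spray turntable on the bench, fixed: dark steel foot and pillar, black hub, round aluminium plate with scribed rings. Origin: centre of the foot's underside, z up (the foot never tilts); the plate's top lies 60 mm above it, diameter 110 mm. Two look alike: one plate is firm, the other loose on its hub. Which is which changes and can only be felt.
- turntable_b: spray turntable on the bench, fixed: dark steel foot and pillar, black hub, round aluminium plate with scribed rings. Origin: centre of the foot's underside, z up (the foot never tilts); the plate's top lies 60 mm above it, diameter 110 mm. Two look alike: one plate is firm, the other loose on its hub. Which is which changes and can only be felt.
- top_a (a point): centre of turntable_a's plate, top side, as the foot carries it (it does not follow the plate). If this plate is the loose one it looks level when empty, but half a newton near an edge makes that edge drop about 5 mm (it tips any way, up to 0.12 rad); let go, it springs back level. The casting topples on it.
- top_b (a point): centre of turntable_b's plate, top side, as the foot carries it (it does not follow the plate). If this plate is the loose one it looks level when empty, but half a newton near an edge makes that edge drop about 5 mm (it tips any way, up to 0.12 rad); let go, it springs back level. The casting topples on it.
- cup: dark plastic cup with a red rim stood upside down, 73 mm across, 96 mm high, origin under its middle; stands loose on the bench as a bystander, leave it where it is
- jar: small paint jar, grey label and white lid, 52 mm across, 66 mm high, origin under its middle; stands loose on the bench as a bystander, leave it where it is
- can: yellow spray can, white cap, 67 mm across, 207 mm high, origin under its middle; stands loose on the bench as a bystander, leave it where it is
- cork: brown cork sanding block, 58 x 110 x 30 mm, origin under its middle; stands loose on the bench as a bystander, leave it where it is
Not all that is in view belongs to the job. Of the things that look like the casting, the smaller one is meant. Leave any green or orange look-alike of the turntable_b alone.

How it is judged:
By the outcome, as a careful person would: the job done as asked, in the order asked, and still so for the second after the job is handed in, with the robot touching nothing.
It also fails if it takes over 72 s, if anything falls off the work surface, if the arm or the gripper's body presses on something with over 40 N, if the wrist force passes 120 N, or if a joint passes its speed limit or range.

### The arm

A 6-joint arm with a two-finger parallel gripper is mounted at the origin on a cart in front of the work surface, level with it; the furniture and walls round the work are solid. World frame = base frame: x ahead of the robot, y to its left, z up, the work surface at z = 0. Lengths are in m, angles in degrees, forces in N, time in s.
With the tool pointing down it reaches from about 0.25 to 0.725 m from the base axis. Payload 9.7 kg.
Tool frame: the origin (TCP) lies between the finger pads; the fingertips stand 11 mm ahead of it and the grasp point (between the pads) lies 8 mm behind it; z points along the fingers, y is the line along which they close (so a half turn about z gives the same grasp; the last joint's range is limited). The gripper opens to 85 mm and grips with 20 to 120 N. Pads are 22 mm wide; open, the fingers measure 114 mm over their backs; the gripper's body (76 mm by 85 mm) begins 54 mm behind the grasp point. The pads swing forward as they close: fully open they stand 13 mm farther back than shut.
Start: joints at [63.77, 4.979, 10.078, 95.1, 0, 90], TCP at [0.243, 0.493, 0.242] pointing down, gripper open.
Joint ranges: [-179.16, 179.16], [-48.56, 103.87], [-65.8, 70.77], [-126.05, 130.52], [-82.76, 87.17], [-180, 180]. Speed limits (degrees/s): [127.2, 127.2, 147.25, 180, 180, 180].

### API

Orientations are given as [roll, pitch, yaw] about the fixed x, y, z axes, in that order (R = Rz(yaw) Ry(pitch) Rx(roll)).
In Python, from workcell import monitor, cams, ticket gives the robot as it stands.
- The arm moves only by the tool carry_out, never from a script. Its argument "plan" is a list of rows, each an object with "travel": the shift along the world's x, y, z as a fraction of full scale, a list of three; "angular": the turn, a rotation vector about the world's x, y, z as a fraction of full scale, a list of three; "grip": the gripper's target within -1 to 1 (fully open at 1, half-way at 0, shut at -1). In form: [{"travel": [x, y, z], "angular": [ax, ay, az], "grip": grip}, ...]. A call has 1 to 8 rows; each row is the pose to reach, as a shift and turn from the pose commanded when the call began; what a row does not reach only later rows make up. Full scale, the value 1, is 300 mm for a shift and 0.5 rad for a turn. A row lasts 1/12 s, in which the tool goes at most 41.7 mm and 7.16 degrees, less where a joint would pass 70% of its speed; a pose out of reach is approached as far as the arm can. A call with a number of a shift or a turn outside -1 to 1 is refused whole. A call with a gripper value outside its range is refused whole. The fingers move at their own pace and stop on an object; "grip_force" is the grip in N (left out, the last holds). Time passes only in rows, so rows that repeat a pose let the fingers close. It gives the time, the measured TCP pose, the force, the opening and the grip force at its end, in the units of the state.
- monitor.get_obs(): the state, without advancing time (a new reading comes with each control period).
- cams.camera(name): name is "side" or "top"; returns a dict with "frame" (420x560x3 uint8, red, green, blue), "mtx" (3x3 intrinsics, pixels), "dist" ([k1, k2, p1, p2, k3] as OpenCV has them; the pictures are not rectified), "view" (4x4, takes a point from world to camera coordinates). Camera axes: x right, y up, looking along -z (the intrinsics and any distortion apply to the point x, -y, -z); pixel columns grow to the right and rows downward; lengths in m; the calibration is good to about 2 mm. A picture is of the moment at which its call begins. There is no depth.
- ticket.job_done(): hands the job in; it is judged then, once.
The state is a dict: "time": time; "q": joint angles; "qd": joint speeds; "joint_efforts": joint torques, N m; "ee_pos": TCP position; "tcp_rot": TCP orientation; "wrist_force": force on the tool from outside, world axes, zero at the start; "torque": the same for the moment, N m; "opening": finger opening in m; "grasp_force": force on a finger pad.
Only numpy, scipy, OpenCV 4.12 (cv2) and the standard library are available. Lean on these libraries where they do the work, as an engineer would, in place of code of your own. Each camera call takes 0.05 s, during which the arm holds its last target. There are 200 camera calls.

## Working session

There is one attempt and no reset: what is moved stays moved. The work goes in short steps, Python scripts to look and compute and a tool call to move; the robot and the scene stay as the last step left them, time stands still between calls to the robot, and variables do not carry over. Pictures are saved under pics/ and viewed, at most 12 in all, crops included, and the job is handed in when it is done.

Besides the shell and the picture viewer there is one more tool, called after ">>>" by a JSON object that holds its "api" and its "payload", one argument or row to a line. carry_out: Moves the arm, as the interface text tells. Its arguments: {"type":"object","properties":{"plan":{"type":"array","items":{"type":"object","properties":{"travel":{"type":"array","items":{"type":"number"}},"angular":{"type":"array","items":{"type":"number"}},"grip":{"type":"number"}}}},"grip_force":{"type":"number"}},"required":["plan"]}

```bash
mkdir -p pics
cat > h.py <<'E'
import numpy as np, cv2
from workcell import monitor, cams, ticket
def snap(name,fn=None,crop=None,scale=1):
    c=cams.camera(name); f=c["frame"][:,:,::-1]
    if crop: f=f[crop[1]:crop[3],crop[0]:crop[2]]
    if scale!=1: f=cv2.resize(f,None,fx=scale,fy=scale,interpolation=cv2.INTER_CUBIC)
    if fn: cv2.imwrite("pics/"+fn,f)
    np.savez("pics/"+name+".npz",**c); return c
D=np.diag([1,-1,-1.])
def proj(c,P):
    V=np.array(c["view"]);R=D@V[:3,:3];t=D@V[:3,3]
    return cv2.projectPoints(np.array(P,float).reshape(-1,1,3),cv2.Rodrigues(R)[0],t,np.array(c["mtx"]),np.array(c["dist"]))[0][:,0]
def ray(c,px):
    V=np.array(c["view"]);u=cv2.undistortPoints(np.array([[px]],float),np.array(c["mtx"]),np.array(c["dist"]))[0,0]
    d=V[:3,:3].T@np.array([u[0],-u[1],-1]);o=-V[:3,:3].T@V[:3,3];return o,d
def atz(c,px,z):
    o,d=ray(c,px);return o+d*(z-o[2])/d[2]
E
python3 - <<'E'
from h import *
for n in("side","top"):
    c=snap(n,n+"0.png",scale=1.4);print(n,-c["view"][:3,:3].T@c["view"][:3,3],c["view"][2,:3],c["mtx"][0,0])
print(monitor.get_obs())
E
```

```text
side [0.46744447 1.02655328 0.57018785] [-0.01632885  0.92966291  0.36804924] 392.6735756134412
top [ 0.3599233  -0.1126293   1.30154292] [-0.10174096 -0.00275095  0.99480712] 382.79052018433424
{'time': 0.1, 'q': array([ 6.37699949e+01,  5.00714295e+00,  1.00377834e+01,  9.51005880e+01,
       -2.32119893e-03,  8.99998325e+01]), 'qd': array([-0.02934189, -0.11473667,  0.10419163,  0.04512419, -0.00804599,
        0.02873912]), 'joint_efforts': array([-1.66116279e-04, -5.21562159e+01,  4.65651834e+01,  1.60616072e-02,
        2.20811989e-05, -1.29921733e-05]), 'ee_pos': array([0.24300449, 0.49317305, 0.24165086]), 'tcp_rot': array([-1.79930052e+02,  2.32099268e-03,  1.53770165e+02]), 'wrist_force': array([-0.05371595,  0.5598133 ,  0.0469017 ]), 'torque': array([-0.01240435, -0.01925123,  0.02999517]), 'grasp_force': 0.0, 'opening': 0.08488387849590459}
```

View pics/side0.png

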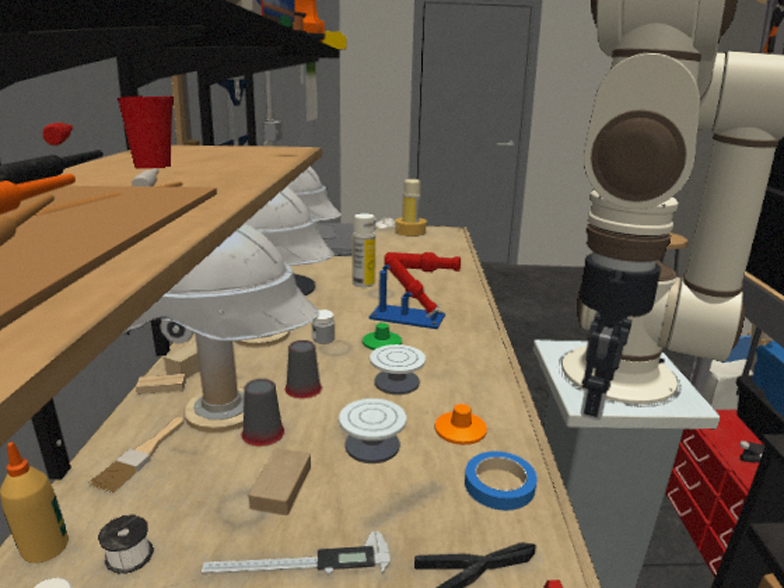

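View pics/top0.png

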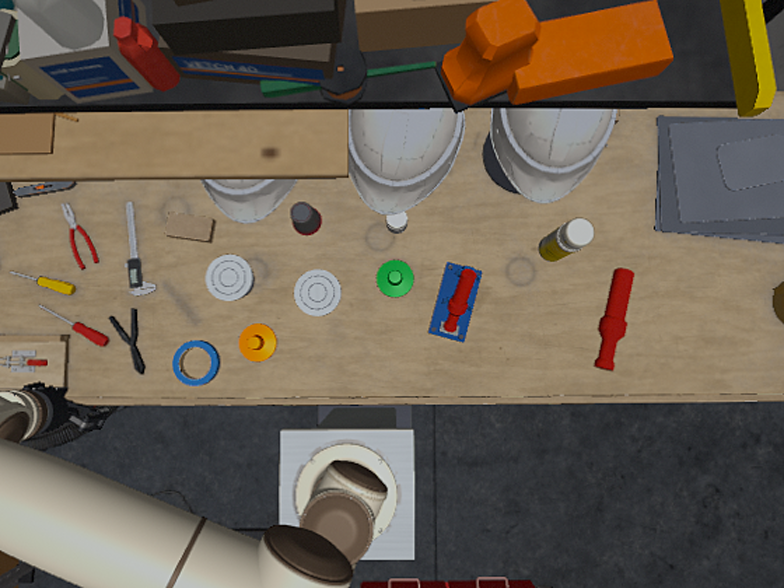

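The side view shows the casting in the blue cradle, at about (410,280) of the 784-wide picture. The two plates are at (397,358) and (372,420). In the top view the candidates are:
- **Red casting:** the one in the cradle at (460,300), and a larger one lying on the bench at (615,318).
- **White plates:** (318,292) and (229,277).
- **Look-alikes to leave alone:** green at (395,278) and orange at (258,342).

I choose the casting in the cradle, which is the smaller one, and will measure it with one crop as a check.

Run:
```python
from h import *
c=dict(np.load("pics/top.npz"));s=dict(np.load("pics/side.npz"))
def masks(f):
    h=cv2.cvtColor(f,cv2.COLOR_RGB2HSV);r=((h[...,0]<8)|(h[...,0]>172))&(h[...,1]>150)&(h[...,2]>50)
    b=(h[...,0]>100)&(h[...,0]<125)&(h[...,1]>150);return r,b,h
r,b,h=masks(c["frame"])
def win(m,x0,y0,x1,y1):
    o=np.zeros_like(m,np.uint8);o[y0:y1,x0:x1]=m[y0:y1,x0:x1];return o
rm=win(r,300,180,350,250);bm=win(b|r,300,180,350,250)
rect=cv2.minAreaRect(cv2.findNonZero(bm));print("base px",rect)
P=[atz(c,p,0.006) for p in cv2.boxPoints(rect)];print(np.round(P,3),"mid",np.mean(P,0),[np.linalg.norm(P[i]-P[i-1]) for i in range(4)])
print("red",cv2.minAreaRect(cv2.findNonZero(rm)))
for (x,y) in((318,292),(229,277)):
    x,y=int(x/1.4),int(y/1.4);m=win((h[...,1]<45)&(h[...,2]>110),x-28,y-28,x+28,y+28)
    k=max(cv2.findContours(m,0,2)[0],key=cv2.contourArea);hull=cv2.convexHull(k);e=cv2.fitEllipse(hull);ct=atz(c,e[0],.06)
    print("plate",e,ct,e[1][0]/382.8*(1.24))
f=c["frame"][170:260,290:360,::-1];f=cv2.resize(f,None,fx=5,fy=5,interpolation=2)
g=s["frame"][170:340,235:345,::-1];g=cv2.resize(g,None,fx=3,fy=3,interpolation=2)
H=max(f.shape[0],g.shape[0]);o=np.zeros((H,f.shape[1]+g.shape[1],3),np.uint8);o[:f.shape[0],:f.shape[1]]=f;o[:g.shape[0],f.shape[1]:]=g;cv2.imwrite("pics/crop1.png",o)
```

```text
base px ((325.1576843261719, 215.0884552001953), (25.96091651916504, 52.711177825927734), 15.255120277404785)
[[ 0.378 -0.196  0.006]
 [ 0.551 -0.246  0.006]
 [ 0.527 -0.331  0.006]
 [ 0.355 -0.28   0.006]] mid [ 0.45275967 -0.26312274  0.006     ] [np.float64(0.08725922160632724), np.float64(0.17984881225812338), np.float64(0.0884371427082619), np.float64(0.179567667904499)]
red ((327.6603698730469, 214.1886749267578), (12.911892890930176, 46.70259094238281), 15.945395469665527)
plate ((226.4203643798828, 208.5845947265625), (33.516422271728516, 33.94682693481445), 69.10807800292969) [0.47145468 0.06456758 0.06      ] 0.1085693929387235
plate ((163.14576721191406, 197.89132690429688), (32.89533615112305, 34.30892562866211), 65.33016967773438) [0.50782756 0.2725916  0.06      ] 0.1065575152230736
```

View pics/crop1.png

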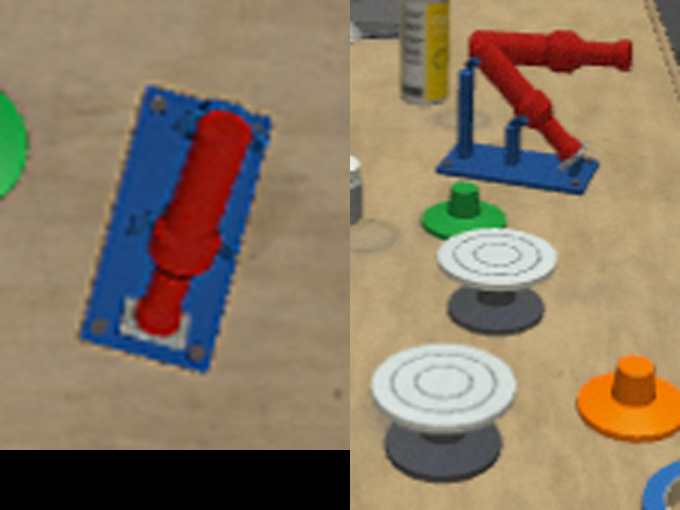

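The crop confirms the smaller red casting in the cradle, foot at the lower left and head at the upper right, with two identical white plates. The base plate measures 180 x 88 mm, which matches the description. I'll start with the farther-left plate and feel its near edge with the fingers shut.

>>> {"api": "carry_out", "payload": {
  "plan": [
    {"travel": [0.767,-0.797,-0.3],"angular": [0,0,0.5],"grip": -1},
    {"travel": [0.767,-0.797,-0.3],"angular": [0,0,0.5],"grip": -1},
    {"travel": [0.767,-0.797,-0.3],"angular": [0,0,0.5],"grip": -1},
    {"travel": [0.767,-0.797,-0.3],"angular": [0,0,0.5],"grip": -1},
    {"travel": [0.767,-0.797,-0.3],"angular": [0,0,0.5],"grip": -1},
    {"travel": [0.767,-0.797,-0.3],"angular": [0,0,0.5],"grip": -1},
    {"travel": [0.767,-0.797,-0.3],"angular": [0,0,0.5],"grip": -1},
    {"travel": [0.767,-0.797,-0.3],"angular": [0,0,0.5],"grip": -1}
  ],
  "grip_force": 40
}}

```text
time: 0.77
ee_pos: [0.4633, 0.2637, 0.1558]
tcp_rot: [-180.0, -0.0, 168.1]
wrist_force: [-0.3, 0.2, 0.0]
opening: -0.0002
grasp_force: 0.0
```

Run:
```python
from h import *
o=monitor.get_obs();print({k:np.round(v,3) for k,v in o.items()})
c=dict(np.load("pics/top.npz"));s=dict(np.load("pics/side.npz"))
# casting axis check: red centroid line
u=np.array([np.cos(np.radians(-16.3)),np.sin(np.radians(-16.3))]);m=np.array([.4528,-.2631]);f=m-.075*u
pts=[[*(f+u*t*.7071),.032+t*.7071] for t in(0,.071,.114,.17)]
print("top",proj(c,pts)*1.0,"side",proj(s,pts))
```

```text
{'time': np.float64(0.767), 'q': array([ 2.9650e+01,  1.7910e+00, -2.8250e+00,  8.5394e+01,  1.0000e-03,
        4.1554e+01]), 'qd': array([-5.0887e+01,  1.4245e+01,  7.2000e-02, -1.4480e+01,  1.0000e-03,
       -5.0577e+01]), 'joint_efforts': array([  6.142, -52.857,  45.956,   1.299,  -0.074,   1.438]), 'ee_pos': array([0.463, 0.264, 0.156]), 'tcp_rot': array([-1.79994e+02, -9.00000e-03,  1.68097e+02]), 'wrist_force': array([-0.277,  0.207,  0.026]), 'torque': array([ 0.025, -0.029, -0.044]), 'grasp_force': np.float64(0.0), 'opening': np.float64(-0.0)}
top [[320.10974381 236.10307558]
 [325.88766267 220.64072781]
 [329.5972173  210.70663156]
 [334.6870897  197.06725393]] side [[311.66362498 221.07132676]
 [298.45535242 205.8215647 ]
 [290.40455327 196.53270933]
 [279.8702263  184.38558609]]
```

```bash
cat > fit.py <<'E'
from h import *
from scipy.optimize import minimize
seg=[(0,10,16),(10,16,14.2),(16,48,12.5),(48,62,17),(62,80,22),(80,86,19.5),(86,166,17),(166,170,15)]
K=6
def rend(c,f,a,shape=(420,560)):
    a=a/np.linalg.norm(a);e=np.cross(a,[.3,.5,-.8]);e/=np.linalg.norm(e);g=np.cross(a,e);m=np.zeros((shape[0]*K,shape[1]*K),np.uint8)
    t=np.linspace(0,2*np.pi,40);ring=np.cos(t)[:,None]*e+np.sin(t)[:,None]*g
    for l,h,r in seg:
        p=np.vstack([f+a*l/1e3+ring*r/1e3,f+a*h/1e3+ring*r/1e3]);q=((proj(c,p)+.5)*K).astype(np.int32)
        cv2.fillConvexPoly(m,cv2.convexHull(q),255)
    return cv2.resize(m,(shape[1],shape[0]),interpolation=cv2.INTER_AREA)/255.
def red(c,box):
    h=cv2.cvtColor(c["frame"],cv2.COLOR_RGB2HSV);r=((h[...,0]<8)|(h[...,0]>172))&(h[...,1]>150)&(h[...,2]>40)
    o=np.zeros(r.shape);x0,y0,x1,y1=box;o[y0:y1,x0:x1]=r[y0:y1,x0:x1];return o
E
python3 - <<'E'
from fit import *
c=dict(np.load("pics/top.npz"));s=dict(np.load("pics/side.npz"))
R=red(c,(300,180,350,250));S=red(s,(270,175,330,230))
def pose(p):
    u=np.array([np.cos(p[2]),np.sin(p[2]),0]);return np.array([p[0],p[1],.032])+.0*u,(u+[0,0,1])
def cost(p,w=0):
    f,a=pose(p);A=np.abs(rend(c,f,a)-R).sum();M=rend(s,f,a);B=((1-S)*M).sum()
    return A if w==0 else A+2*B
for w in(0,1):
    r=minimize(cost,[.384,-.243,-.284],args=(w,),method="Nelder-Mead",options=dict(initial_simplex=[[.384,-.243,-.284],[.39,-.243,-.284],[.384,-.249,-.284],[.384,-.243,-.22]],maxiter=80))
    print(r.x,np.degrees(r.x[2]),r.fun,R.sum(), "shank",r.x[:2]+.114*.7071*np.array([np.cos(r.x[2]),np.sin(r.x[2])]))
E
```

```text
[ 0.38865749 -0.24427652 -0.27280351] -15.630489776413729 62.152941176470584 455.0 shank [ 0.4662859  -0.26599529]
[ 0.39058187 -0.24364866 -0.2945455 ] -16.87621426833269 172.8392156862745 455.0 shank [ 0.46771976 -0.26704996]
```

>>> {"api": "carry_out", "payload": {
  "plan": [
    {"travel": [0.03,-0.03,-0.23],"angular": [0,0,0],"grip": -1},
    {"travel": [0.03,-0.03,-0.25],"angular": [0,0,0],"grip": -1},
    {"travel": [0.03,-0.03,-0.26],"angular": [0,0,0],"grip": -1},
    {"travel": [0.03,-0.03,-0.26],"angular": [0,0,0],"grip": -1}
  ]
}}

```text
time: 1.1
ee_pos: [0.4701, 0.2556, 0.0768]
tcp_rot: [-179.8, -0.2, 168.1]
wrist_force: [0.9, -0.3, 0.9]
opening: 0.0003
grasp_force: 0.0
```

>>> {"api": "carry_out", "payload": {
  "plan": [
    {"travel": [0,0,-0.003],"angular": [0,0,0],"grip": -1},
    {"travel": [0,0,-0.003],"angular": [0,0,0],"grip": -1},
    {"travel": [0,0,-0.003],"angular": [0,0,0],"grip": -1}
  ]
}}

```text
time: 1.35
ee_pos: [0.472, 0.2576, 0.0799]
tcp_rot: [179.9, 0.1, 168.2]
wrist_force: [0.1, -0.2, 0.3]
opening: -0.0
grasp_force: 0.0
```

>>> {"api": "carry_out", "payload": {
  "plan": [
    {"travel": [0,0,-0.023],"angular": [0,0,0],"grip": -1},
    {"travel": [0,0,-0.023],"angular": [0,0,0],"grip": -1},
    {"travel": [0,0,-0.023],"angular": [0,0,0],"grip": -1}
  ]
}}

```text
time: 1.6
ee_pos: [0.4711, 0.2567, 0.0707]
tcp_rot: [-180.0, -0.0, 168.1]
wrist_force: [-0.7, 0.5, -0.7]
opening: -0.0002
grasp_force: 0.0
```

>>> {"api": "carry_out", "payload": {
  "plan": [
    {"travel": [0,0,-0.005],"angular": [0,0,0],"grip": -1},
    {"travel": [0,0,-0.005],"angular": [0,0,0],"grip": -1},
    {"travel": [0,0,-0.005],"angular": [0,0,0],"grip": -1}
  ]
}}

```text
time: 1.85
ee_pos: [0.4714, 0.2565, 0.0692]
tcp_rot: [-180.0, -0.0, 168.1]
wrist_force: [-0.7, 0.7, -0.3]
opening: 0.0002
grasp_force: 0.1
```

>>> {"api": "carry_out", "payload": {
  "plan": [
    {"travel": [0,0,-0.005],"angular": [0,0,0],"grip": -1},
    {"travel": [0,0,-0.005],"angular": [0,0,0],"grip": -1},
    {"travel": [0,0,-0.005],"angular": [0,0,0],"grip": -1}
  ]
}}

```text
time: 2.1
ee_pos: [0.4714, 0.2565, 0.0677]
tcp_rot: [-180.0, -0.0, 168.1]
wrist_force: [0.5, -0.2, 1.1]
opening: 0.0003
grasp_force: 0.2
```

>>> {"api": "carry_out", "payload": {
  "plan": [
    {"travel": [0,0,-0.004],"angular": [0,0,0],"grip": -1},
    {"travel": [0,0,-0.004],"angular": [0,0,0],"grip": -1},
    {"travel": [0,0,-0.004],"angular": [0,0,0],"grip": -1}
  ]
}}

```text
time: 2.35
ee_pos: [0.4714, 0.2565, 0.0665]
tcp_rot: [-180.0, -0.0, 168.1]
wrist_force: [0.1, 0.5, 0.7]
opening: -0.0001
grasp_force: 0.4
```

>>> {"api": "carry_out", "payload": {
  "plan": [
    {"travel": [0,0,-0.004],"angular": [0,0,0],"grip": -1},
    {"travel": [0,0,-0.004],"angular": [0,0,0],"grip": -1},
    {"travel": [0,0,-0.004],"angular": [0,0,0],"grip": -1}
  ]
}}

```text
time: 2.6
ee_pos: [0.4714, 0.2563, 0.0654]
tcp_rot: [-180.0, 0.0, 168.1]
wrist_force: [-1.2, -2.3, 2.8]
opening: -0.0
grasp_force: 1.6
```

Run:
```python
from h import *
snap("side","press2.png",crop=(220,230,320,340),scale=5)
```

```text
(no output)
```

View pics/press2.png

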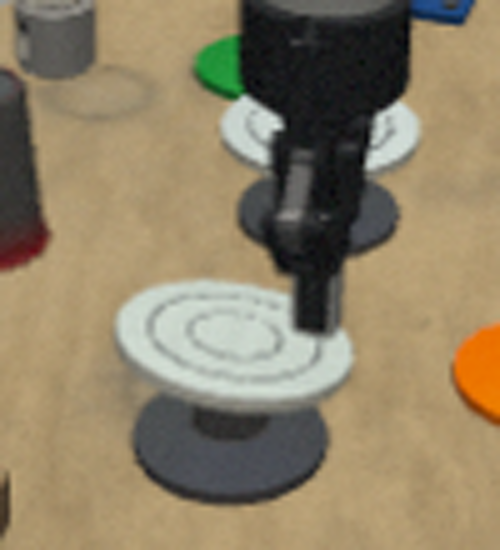

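The left plate's near edge drops visibly under about 1 N, and the picture shows it tilted under the fingers at (320,330). It is the loose one, so the plate at (0.471, 0.065) should be firm. I'll confirm that on the way to the cradle.

>>> {"api": "carry_out", "payload": {
  "plan": [
    {"travel": [0,0,0.12],"angular": [0,0,0],"grip": -1},
    {"travel": [-0.133,-0.657,0.12],"angular": [0,0,0],"grip": -1},
    {"travel": [-0.133,-0.657,0.12],"angular": [0,0,0],"grip": -1},
    {"travel": [-0.133,-0.657,0.12],"angular": [0,0,0],"grip": -1},
    {"travel": [-0.133,-0.657,0.12],"angular": [0,0,0],"grip": -1},
    {"travel": [-0.133,-0.657,0.12],"angular": [0,0,0],"grip": -1},
    {"travel": [-0.133,-0.657,0.04],"angular": [0,0,0],"grip": -1},
    {"travel": [-0.133,-0.657,0.04],"angular": [0,0,0],"grip": -1}
  ]
}}

```text
time: 3.32
ee_pos: [0.4301, 0.0578, 0.0746]
tcp_rot: [-180.0, -0.2, 167.9]
wrist_force: [0.1, 0.1, 0.3]
opening: 0.0003
grasp_force: 0.0
```

>>> {"api": "carry_out", "payload": {
  "plan": [
    {"travel": [0,0,-0.01],"angular": [0,0,0],"grip": -1},
    {"travel": [0,0,-0.01],"angular": [0,0,0],"grip": -1},
    {"travel": [0,0,-0.01],"angular": [0,0,0],"grip": -1}
  ]
}}

```text
time: 3.57
ee_pos: [0.4318, 0.0604, 0.0749]
tcp_rot: [180.0, 0.0, 168.2]
wrist_force: [0.0, -0.0, 0.1]
opening: 0.0004
grasp_force: 0.0
```

>>> {"api": "carry_out", "payload": {
  "plan": [
    {"travel": [0,0,-0.007],"angular": [0,0,0],"grip": -1},
    {"travel": [0,0,-0.007],"angular": [0,0,0],"grip": -1},
    {"travel": [0,0,-0.007],"angular": [0,0,0],"grip": -1}
  ]
}}

```text
time: 3.82
ee_pos: [0.4316, 0.0599, 0.0724]
tcp_rot: [180.0, 0.0, 168.1]
wrist_force: [0.8, -0.5, -0.1]
opening: 0.0001
grasp_force: 0.0
```

>>> {"api": "carry_out", "payload": {
  "plan": [
    {"travel": [0,0,-0.004],"angular": [0,0,0],"grip": -1},
    {"travel": [0,0,-0.004],"angular": [0,0,0],"grip": -1},
    {"travel": [0,0,-0.004],"angular": [0,0,0],"grip": -1}
  ]
}}

```text
time: 4.07
ee_pos: [0.4315, 0.0595, 0.0711]
tcp_rot: [180.0, 0.0, 168.1]
wrist_force: [0.5, -0.5, -0.6]
opening: -0.0002
grasp_force: 0.1
```

>>> {"api": "carry_out", "payload": {
  "plan": [
    {"travel": [0,0,-0.004],"angular": [0,0,0],"grip": -1},
    {"travel": [0,0,-0.004],"angular": [0,0,0],"grip": -1},
    {"travel": [0,0,-0.004],"angular": [0,0,0],"grip": -1}
  ]
}}

```text
time: 4.32
ee_pos: [0.4315, 0.0595, 0.071]
tcp_rot: [180.0, 0.0, 168.1]
wrist_force: [-5.9, 1.1, 11.6]
opening: -0.0
grasp_force: 5.8
```

Here 1 mm of press gives 11.6 N with the plate top at 60 mm, so this plate is firm. Next I'll refine the casting pose, with z left free, from the saved pictures.

Run:
```python
from fit import *
c=dict(np.load("pics/top.npz"));s=dict(np.load("pics/side.npz"))
R=red(c,(300,180,350,250));B=(slice(195,232),slice(270,330));S=red(s,(270,175,330,232))
def cost(p):
    u=np.array([np.cos(p[3]),np.sin(p[3]),0]);f=p[:3];a=u+[0,0,1]
    return np.abs(rend(c,f,a)-R).sum()+1.5*np.abs(rend(s,f,a)-S)[B].sum()
x0=np.array([.386,-.243,.034,-.284]);best=None
for k in range(2):
    sim=np.vstack([x0]+[x0+d for d in np.diag([.006,-.006,.006,.06])]);r=minimize(cost,x0,method="Nelder-Mead",options=dict(initial_simplex=sim,maxiter=120));x0=r.x
print(x0,np.degrees(x0[3]),r.fun,R.sum(),S[B].sum())
u=np.array([np.cos(x0[3]),np.sin(x0[3]),1]);print("shank116",x0[:3]+.116*.7071*u)
```

```text
[ 0.38955361 -0.24346061  0.03586495 -0.28900315] -16.558660731911875 481.278431372549 455.0 56.0
shank116 [ 0.46817556 -0.26683707  0.11788855]
```

>>> {"api": "carry_out", "payload": {
  "plan": [
    {"travel": [0,0,0.13],"angular": [0,0,0],"grip": -1},
    {"travel": [0,0,0.27],"angular": [0,0,0],"grip": 0},
    {"travel": [0,0,0.41],"angular": [0,0,0],"grip": 1},
    {"travel": [0,-0.1,0.55],"angular": [0,0,0],"grip": 1},
    {"travel": [0,-0.2,0.6],"angular": [0,0,0],"grip": 1},
    {"travel": [0,-0.3,0.6],"angular": [0,0,0],"grip": 1}
  ]
}}

```text
time: 4.82
ee_pos: [0.4326, -0.0315, 0.2549]
tcp_rot: [180.0, 0.4, 168.2]
wrist_force: [1.3, -0.1, 0.6]
opening: 0.0608
grasp_force: 0.0
```

```bash
cat >> h.py <<'E'
from scipy.spatial.transform import Rotation as Ro
def target(az,tilt):
    a=np.radians(az);t=np.radians(tilt);u=np.array([np.cos(a),np.sin(a),0]);z=np.sin(t)*u-np.cos(t)*np.array([0,0,1]);y=np.array([-np.sin(a),np.cos(a),0])
    o=monitor.get_obs();R0=Ro.from_euler("xyz",o["tcp_rot"],degrees=True);y=y*np.sign(y@R0.as_matrix()[:,1])
    return Ro.from_matrix(np.stack([np.cross(y,z),y,z],1)),z,R0
def go(p,az,tilt):
    T,z,R0=target(az,tilt);o=monitor.get_obs();print("pos",np.round(o["ee_pos"],4),"rot",o["tcp_rot"].round(1),"q",o["q"].round(1),"F",o["wrist_force"].round(1));print("travel",np.round((np.array(p)-o["ee_pos"])/.3,4),"angular",np.round((T*R0.inv()).as_rotvec()/.5,4))
E
python3 -c "
from h import *
go([.470,-.268,.19],-16.4,15)"
```

```text
pos [ 0.4326 -0.0315  0.2549] rot [180.    0.4 168.2] q [ -4.2 -10.9  -3.7  96.8  -0.    7.6] F [ 1.3 -0.1  0.6]
travel [ 0.1248 -0.7882 -0.2163] angular [-0.1256 -0.4941 -0.1601]
```

>>> {"api": "carry_out", "payload": {
  "plan": [
    {"travel": [0.02,-0.13,0],"angular": [-0.03,-0.12,-0.04],"grip": 1},
    {"travel": [0.04,-0.26,0],"angular": [-0.06,-0.25,-0.08],"grip": 1},
    {"travel": [0.06,-0.39,0],"angular": [-0.09,-0.37,-0.12],"grip": 1},
    {"travel": [0.08,-0.53,0],"angular": [-0.126,-0.494,-0.16],"grip": 1},
    {"travel": [0.1,-0.66,0],"angular": [-0.126,-0.494,-0.16],"grip": 1},
    {"travel": [0.125,-0.788,-0.05],"angular": [-0.126,-0.494,-0.16],"grip": 1},
    {"travel": [0.125,-0.788,-0.1],"angular": [-0.126,-0.494,-0.16],"grip": 1},
    {"travel": [0.125,-0.788,-0.1],"angular": [-0.126,-0.494,-0.16],"grip": 1}
  ]
}}

```text
time: 5.48
ee_pos: [0.4675, -0.2682, 0.216]
tcp_rot: [179.9, 14.3, 163.3]
wrist_force: [0.0, 0.3, -0.8]
opening: 0.0855
grasp_force: 0.0
```

```bash
python3 -c "
from h import *
go([.470,-.268,.107],-16.4,15)
snap('side','pre.png',crop=(230,100,350,240),scale=4)"
```

```text
pos [ 0.4675 -0.2682  0.216 ] rot [179.9  14.3 163.3] q [-31.7 -10.8  -9.4  77.6   3.7 -14.6] F [ 0.   0.3 -0.8]
travel [ 0.0082  0.0008 -0.3635] angular [-0.0089 -0.0231  0.0108]
```

View pics/pre.png

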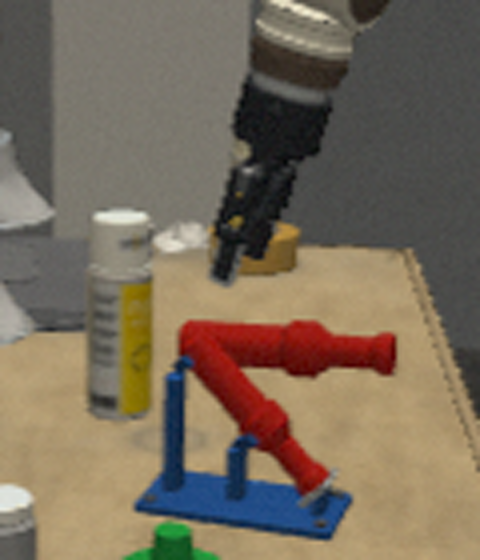

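The tilted gripper is directly above the shank: tip at (222,280), shank at about (228,375). I'll descend now.

>>> {"api": "carry_out", "payload": {
  "plan": [
    {"travel": [0.01,0,-0.1],"angular": [0,-0.02,0],"grip": 1},
    {"travel": [0.01,0,-0.2],"angular": [0,-0.02,0],"grip": 1},
    {"travel": [0.01,0,-0.28],"angular": [0,-0.02,0],"grip": 1},
    {"travel": [0.01,0,-0.33],"angular": [0,-0.02,0],"grip": 1},
    {"travel": [0.01,0,-0.36],"angular": [0,-0.02,0],"grip": 1},
    {"travel": [0.01,0,-0.36],"angular": [0,-0.02,0],"grip": 1},
    {"travel": [0.01,0,-0.36],"angular": [0,-0.02,0],"grip": 1}
  ]
}}

```text
time: 6.12
ee_pos: [0.4725, -0.2665, 0.1132]
tcp_rot: [179.9, 15.2, 163.5]
wrist_force: [-0.1, -0.7, 0.1]
opening: 0.0852
grasp_force: 0.0
```

```bash
python3 -c "
from h import *
go([.470,-.268,.107],-16.4,15)
c=snap('top'); s=snap('side')
T,s1=c['frame'][160:260,280:360,::-1],s['frame'][130:230,250:350,::-1]
cv2.imwrite('pics/grasp.png',cv2.resize(np.hstack([T,s1]),None,fx=4,fy=4,interpolation=2))"
```

```text
pos [ 0.4725 -0.2665  0.1132] rot [179.9  15.2 163.5] q [-31.5 -11.1 -21.2  65.2   4.  -14.5] F [-0.1 -0.7  0.1]
travel [-0.0084 -0.0049 -0.0205] angular [-0.0018  0.0086  0.002 ]
```

View pics/grasp.png

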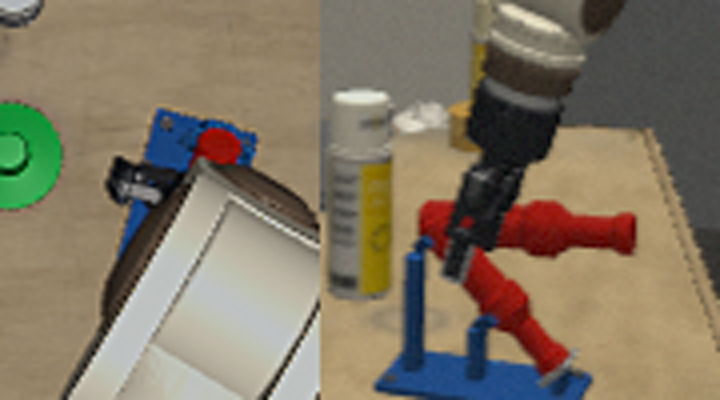

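The near finger lies over the shank with its tip at (455,275), about 6 mm short of full depth. I'll lower it, then close.

>>> {"api": "carry_out", "payload": {
  "plan": [
    {"travel": [-0.008,-0.005,-0.02],"angular": [0,0,0],"grip": 1},
    {"travel": [-0.008,-0.005,-0.02],"angular": [0,0,0],"grip": 1},
    {"travel": [-0.008,-0.005,-0.02],"angular": [0,0,0],"grip": 0.3},
    {"travel": [-0.008,-0.005,-0.02],"angular": [0,0,0],"grip": -0.05},
    {"travel": [-0.008,-0.005,-0.02],"angular": [0,0,0],"grip": -0.1},
    {"travel": [-0.008,-0.005,-0.02],"angular": [0,0,0],"grip": -0.1}
  ],
  "grip_force": 60
}}

```text
time: 6.72
ee_pos: [0.4697, -0.2686, 0.106]
tcp_rot: [179.9, 15.2, 163.4]
wrist_force: [0.3, 1.6, 0.3]
opening: 0.0395
grasp_force: 0.0
```

>>> {"api": "carry_out", "payload": {
  "plan": [
    {"travel": [0,0,0],"angular": [0,0,0],"grip": -0.2},
    {"travel": [0,0,0],"angular": [0,0,0],"grip": -0.4},
    {"travel": [0,0,0],"angular": [0,0,0],"grip": -1},
    {"travel": [0,0,0],"angular": [0,0,0],"grip": -1},
    {"travel": [0,0,0],"angular": [0,0,0],"grip": -1}
  ]
}}

```text
time: 7.13
ee_pos: [0.4699, -0.2675, 0.1064]
tcp_rot: [179.7, 15.2, 163.5]
wrist_force: [-0.8, 7.7, 5.5]
opening: 0.0325
grasp_force: 59.0
```

>>> {"api": "carry_out", "payload": {
  "plan": [
    {"travel": [0,0,0.03],"angular": [0,0,0],"grip": -1},
    {"travel": [0,0,0.08],"angular": [0,0,0],"grip": -1},
    {"travel": [0,0,0.15],"angular": [0,0,0],"grip": -1},
    {"travel": [0,0,0.22],"angular": [0,0,0],"grip": -1},
    {"travel": [0,0,0.3],"angular": [0,0,0],"grip": -1},
    {"travel": [0,0,0.38],"angular": [0,0,0],"grip": -1},
    {"travel": [0,0,0.45],"angular": [0,0,0],"grip": -1},
    {"travel": [0,0,0.5],"angular": [0,0,0],"grip": -1}
  ]
}}

```text
time: 7.8
ee_pos: [0.4695, -0.2687, 0.258]
tcp_rot: [179.9, 15.2, 163.4]
wrist_force: [-0.7, -0.3, -4.8]
opening: 0.0322
grasp_force: 60.1
```

```bash
python3 -c "
from h import *
go([.45,-.2,.30],-16.4,60)
o=monitor.get_obs();print(o['opening'],o['grasp_force'])
c=snap('side','lift.png',crop=(220,80,360,240),scale=3.5)"
```

```text
pos [ 0.4695 -0.2687  0.258 ] rot [179.9  15.2 163.4] q [-31.8 -10.6  -4.7  81.2   4.1 -14.8] F [-0.7 -0.3 -4.8]
travel [-0.0651  0.229   0.14  ] angular [-0.4465 -1.4985  0.0031]
0.03221953759976234 60.10996788740158
```

View pics/lift.png

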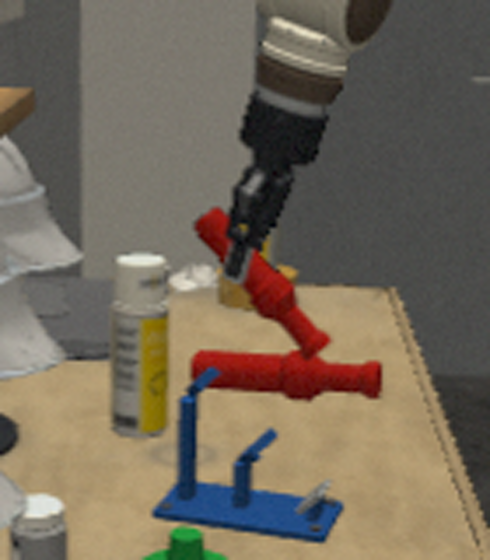

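The casting is lifted cleanly and held by the shank at (240,255). Next I'll turn it upright while carrying it toward the firm plate.

>>> {"api": "carry_out", "payload": {
  "plan": [
    {"travel": [0,0.02,0.05],"angular": [-0.055,-0.187,0],"grip": -1},
    {"travel": [0,0.06,0.1],"angular": [-0.11,-0.375,0],"grip": -1},
    {"travel": [0,0.12,0.1],"angular": [-0.165,-0.56,0],"grip": -1},
    {"travel": [0,0.2,0.1],"angular": [-0.223,-0.75,0],"grip": -1},
    {"travel": [0,0.28,0.1],"angular": [-0.223,-0.75,0],"grip": -1},
    {"travel": [0,0.34,0.1],"angular": [-0.223,-0.75,0],"grip": -1},
    {"travel": [0,0.38,0.1],"angular": [-0.223,-0.75,0],"grip": -1},
    {"travel": [0,0.4,0.1],"angular": [-0.223,-0.75,0],"grip": -1}
  ]
}}

```text
time: 8.52
ee_pos: [0.4689, -0.147, 0.2849]
tcp_rot: [179.9, 37.5, 163.5]
wrist_force: [-1.0, -0.8, -3.7]
opening: 0.0325
grasp_force: 60.9
```

```bash
python3 -c "
from h import *
go([.478,-.05,.27],-16.4,60)"
```

```text
pos [ 0.4689 -0.147   0.2849] rot [179.9  37.5 163.5] q [-18.  -39.3 -28.6  63.2   1.1  -1.2] F [-1.  -0.8 -3.7]
travel [ 0.0304  0.3234 -0.0495] angular [-0.2255 -0.7522 -0.0008]
```

```bash
cat > ik.py <<'E'
import numpy as np
from scipy.optimize import least_squares
d=[([.243,.49317,.24165],[63.77,5.007,10.038,95.1]),([.4326,-.0315,.2549],[-4.2,-10.9,-3.7,96.8]),([.4675,-.2682,.216],[-31.7,-10.8,-9.4,77.6]),([.4725,-.2665,.1132],[-31.5,-11.1,-21.2,65.2]),([.4695,-.2687,.258],[-31.8,-10.6,-4.7,81.2]),([.4689,-.147,.2849],[-18,-39.3,-28.6,63.2]),([.463,.264,.156],[29.65,1.791,-2.825,85.394])]
def rows(q2,q3,q4):
    A=[];a=[np.radians(q2),np.radians(q2-q3),np.radians(q2-q3+q4)]
    r=[1,0];z=[0,1]
    for t in a: r+=[np.sin(t),np.cos(t)];z+=[np.cos(t),-np.sin(t)]
    return np.array([r,z])
M=[];b=[]
for p,q in d: M.append(rows(*q[1:]));b+= [np.hypot(p[0],p[1]),p[2]]
M=np.vstack(M);P,res,rk,sv=np.linalg.lstsq(M,np.array(b),rcond=1e-4)
if __name__=="__main__":
    print(P.round(3),rk,np.abs(M@P-b).max())
    for r,z in((.482,.175),(.482,.21),(.482,.25),(.482,.30)):
        for tilt in(45,55,60,75,90):
            f=lambda q:np.r_[rows(q[0],q[1],90-tilt-q[0]+q[1])@P-[r,z]]
            s=least_squares(f,[-30,-30]);print(r,z,tilt,s.x.round(1),round(90-tilt-s.x[0]+s.x[1],1),np.abs(s.fun).max().round(4))
E
python3 ik.py
```

```text
[ 0.002  0.16   0.42  -0.001  0.037  0.516  0.002  0.418] 8 0.0003812662507318154
0.482 0.175 45 [-52.  -50.3] 46.7 0.0
0.482 0.175 55 [-63.5 -60.1] 38.4 0.0
0.482 0.175 60 [-69.7 -65.1] 34.7 0.0
0.482 0.175 75 [-93.9 -80.9] 28.0 0.0
0.482 0.175 90 [-102.1  -93.9] 8.2 0.0332
0.482 0.21 45 [-51.1 -46.1] 50.1 0.0
0.482 0.21 55 [-62.3 -55.8] 41.4 0.0
0.482 0.21 60 [-68.1 -60.8] 37.4 0.0
0.482 0.21 75 [-88.7 -76.1] 27.6 0.0
0.482 0.21 90 [-127.8  -93.9] 34.0 0.0148
0.482 0.25 45 [-49.8 -41.1] 53.7 0.0
0.482 0.25 55 [-60.5 -50.8] 44.7 0.0
0.482 0.25 60 [-66.  -55.7] 40.3 0.0
0.482 0.25 75 [-84.1 -70.8] 28.4 0.0
0.482 0.25 90 [-116.2  -88.2] 28.1 0.0
0.482 0.3 45 [-47.7 -34.6] 58.1 0.0
0.482 0.3 55 [-57.9 -44.4] 48.6 0.0
0.482 0.3 60 [-63.2 -49.3] 43.9 0.0
0.482 0.3 75 [-79.3 -64.2] 30.1 0.0
0.482 0.3 90 [-98.1 -79.6] 18.6 0.0
```

```bash
cat > ik6.py <<'E'
from ik import *
from scipy.spatial.transform import Rotation as Ro
A=.147
lo=np.array([-179,-48.5,-65.8,-126,-82.7,-180]);hi=np.array([179,103.8,70.7,130.5,87.1,180])
def fk(q):
    q1,q2,q3,q4,q5,q6=q;pl=rows(q2,q3,q4)@np.r_[P[:6],0,0];p=np.radians(q2-q3+q4);L=P[7]
    c,s=np.cos(np.radians(q1)),np.sin(np.radians(q1));rad=np.array([c,s,0]);lat=np.array([-s,c,0]);up=np.array([0,0,1.])
    d=np.cos(p)*rad-np.sin(p)*up;a=np.radians(q5);tz=np.cos(a)*d+np.sin(a)*lat;l2=np.cos(a)*lat-np.sin(a)*d
    pos=pl[0]*rad+pl[1]*up+A*d+(L-A)*tz
    # tool y: q6=90 -> radial(up of plane) ; yaw=q1+180-q6
    y=-l2;x=np.cross(y,tz);R=np.stack([x,y,tz],1)@Ro.from_euler("z",q6,degrees=True).as_matrix();return pos,R
def ik(pos,R,q0):
    f=lambda q:np.r_[(fk(q)[0]-pos)*10,(Ro.from_matrix(fk(q)[1].T@R)).as_rotvec()]
    s=least_squares(f,np.clip(q0,lo+.1,hi-.1),bounds=(lo,hi));return s.x,np.abs(s.fun).max()
def tool(az,tilt,sg):
    a,t=np.radians(az),np.radians(tilt);u=np.array([np.cos(a),np.sin(a),0]);z=np.sin(t)*u-np.cos(t)*np.array([0,0,1]);y=sg*np.array([-np.sin(a),np.cos(a),0])
    return np.stack([np.cross(y,z),y,z],1)
E
python3 - <<'E'
from ik6 import *
from h import monitor
o=monitor.get_obs();p,R=fk(o["q"]);Rm=Ro.from_euler("xyz",o["tcp_rot"],degrees=True).as_matrix()
print(p-o["ee_pos"],(Ro.from_matrix(R.T@Rm)).as_rotvec())
F=np.array([.4715,.0646,.060]);sg=-1 if (tool(-16.4,15,-1)[:,1]@Rm[:,1])>0 else 1
for az in range(-160,200,20):
    T=tool(az,60,sg);best=None
    for h in(0,.06):
        g=F+[0,0,.116+h]+.008*T[:,2];b=min((ik(g,T,q0) for q0 in([0,-20,-20,60,40,0],[0,-20,-20,60,-40,0],[-30,0,-20,90,60,60],[30,0,-20,90,-60,-60])),key=lambda s:s[1])
        print(az,h,b[0].round(1),b[1].round(4))
E
```

```text
[-0.00168095  0.00048744 -0.00103512] [4.18914664e-16 2.19841508e-16 3.14159265e+00]
-160 0 [ 12.   39.5  30.  130.5  -7.6  -5.3] 0.1673
-160 0.06 [ 12.2  32.7  30.5 130.5  -8.   -6.1] 0.2917
-140 0 [ 18.4  39.1  27.2 130.5 -19.5 -13.1] 0.0897
-140 0.06 [ 18.8  32.2  27.5 130.5 -20.4 -15.3] 0.2006
-120 0 [ 24.1  37.   21.5 129.  -30.5 -19.9] 0.0
-120 0.06 [ 24.4  31.3  22.8 130.5 -31.2 -22.6] 0.072
-100 0 [ 29.5  27.4   9.2 119.5 -41.9 -31.3] 0.0
-100 0.06 [ 29.5  25.8  13.7 125.7 -41.9 -31.3] 0.0
-80 0 [ 33.8  14.4  -5.2 105.3 -52.4 -48.6] 0.0
-80 0.06 [ 33.8  12.7  -0.5 111.8 -52.4 -48.6] 0.0
-60 0 [ 36.2  -4.4 -22.6  82.4 -59.4 -77.7] 0.0
-60 0.06 [ 36.2  -6.  -17.3  89.3 -59.4 -77.7] 0.0
-40 0 [  35.4  -29.4  -42.7   53.2  -56.9 -117.5] 0.0
-40 0.06 [  35.4  -30.4  -36.6   60.2  -56.9 -117.5] 0.0
-20 0 [  30.   -48.5  -54.7   39.1  -43.  -146.9] 0.0445
-20 0.06 [  29.8  -48.5  -48.    45.6  -42.6 -147.1] 0.0403
0 0 [  19.7  -48.5  -50.    44.7  -21.6 -165. ] 0.2185
0 0.06 [  18.6  -48.5  -43.4   50.3  -19.6 -166.1] 0.214
20 0 [ -7.9 -48.5 -51.3  43.3  29.  159.4] 0.1647
20 0.06 [ -7.  -48.5 -44.6  49.2  27.2 160.4] 0.1664
40 0 [-15.4 -48.2 -55.2  38.5  45.5 144.1] 0.0
40 0.06 [-15.4 -48.1 -48.5  45.1  45.5 144.1] 0.0
60 0 [-20.4 -23.7 -38.4  59.2  58.6 108.8] 0.0
60 0.06 [-20.4 -24.9 -32.4  66.3  58.6 108.8] 0.0
80 0 [-20.3   0.4 -18.4  88.4  58.4  70. ] 0.0
80 0.06 [-20.3  -1.3 -13.3  95.2  58.4  70. ] 0.0
100 0 [-17.4  17.6  -1.8 109.   50.3  44. ] 0.0
100 0.06 [-17.4  15.9   2.8 115.4  50.3  44. ] 0.0
120 0 [-12.8  29.8  12.1 121.9  39.5  28.4] 0.0
120 0.06 [-12.8  28.2  16.6 128.1  39.5  28.4] 0.0
140 0 [ -7.2  38.6  23.8 130.5  28.   17.9] 0.0025
140 0.06 [ -7.6  31.6  24.  130.5  29.   21.1] 0.1015
160 0 [ -1.4  39.2  28.  130.5  17.   11.5] 0.111
160 0.06 [ -1.8  32.4  28.3 130.5  17.8  13.4] 0.2254
180 0 [  5.1  39.5  30.3 130.5   4.9   3.4] 0.176
180 0.06 [  5.   32.8  30.8 130.5   5.2   3.9] 0.3021
```

Tilting outward in the radial plane would take joint 2 past its limit. I'll bring the tool in from the right instead, at azimuth about 70°, where the IK solves with margin.

>>> {"api": "carry_out", "payload": {
  "plan": [
    {"travel": [0,0.05,0],"angular": [0,0,0.2],"grip": -1},
    {"travel": [0,0.1,0],"angular": [0,0,0.4],"grip": -1},
    {"travel": [0,0.15,0],"angular": [0,0,0.6],"grip": -1},
    {"travel": [0,0.2,0],"angular": [0,0,0.8],"grip": -1},
    {"travel": [0,0.25,0],"angular": [0,0,1],"grip": -1},
    {"travel": [0,0.25,0],"angular": [0,0,1],"grip": -1}
  ]
}}

```text
time: 9.02
ee_pos: [0.4695, -0.0731, 0.2848]
tcp_rot: [179.8, 37.5, -167.7]
wrist_force: [-1.1, 0.2, -5.4]
opening: 0.0323
grasp_force: 60.9
```

>>> {"api": "carry_out", "payload": {
  "plan": [
    {"travel": [0,0.05,0],"angular": [0,0,0.2],"grip": -1},
    {"travel": [0,0.1,0],"angular": [0,0,0.4],"grip": -1},
    {"travel": [0,0.15,0],"angular": [0,0,0.6],"grip": -1},
    {"travel": [0,0.2,0],"angular": [0,0,0.8],"grip": -1},
    {"travel": [0,0.25,0],"angular": [0,0,1],"grip": -1},
    {"travel": [0,0.25,0],"angular": [0,0,1],"grip": -1}
  ]
}}

```text
time: 9.52
ee_pos: [0.4701, 0.0015, 0.2846]
tcp_rot: [179.7, 37.4, -139.2]
wrist_force: [-0.2, -0.7, -4.4]
opening: 0.0323
grasp_force: 61.0
```

```bash
python3 -c "
from h import *
go([.478,.06,.26],70,37.5)"
```

```text
pos [0.4701 0.0015 0.2846] rot [ 179.7   37.4 -139.2] q [-17.4 -28.6 -20.6  76.2  31.3 -52.1] F [-0.2 -0.7 -4.4]
travel [ 0.0265  0.1949 -0.082 ] angular [-0.0024 -0.0077  1.0147]
```

>>> {"api": "carry_out", "payload": {
  "plan": [
    {"travel": [0,0.04,0],"angular": [0,0,0.2],"grip": -1},
    {"travel": [0,0.08,0],"angular": [0,0,0.4],"grip": -1},
    {"travel": [0,0.12,0],"angular": [0,0,0.6],"grip": -1},
    {"travel": [0,0.16,0],"angular": [0,0,0.8],"grip": -1},
    {"travel": [0.03,0.2,0],"angular": [0,0,1],"grip": -1},
    {"travel": [0.03,0.2,0],"angular": [0,0,1],"grip": -1}
  ]
}}

```text
time: 10.02
ee_pos: [0.4803, 0.0612, 0.2836]
tcp_rot: [179.6, 37.4, -110.7]
wrist_force: [-0.7, 0.6, -5.8]
opening: 0.032
grasp_force: 61.3
```

>>> {"api": "carry_out", "payload": {
  "plan": [
    {"travel": [0,0,0],"angular": [0.15,-0.055,0],"grip": -1},
    {"travel": [0,0,0],"angular": [0.3,-0.11,0],"grip": -1},
    {"travel": [0,0,0],"angular": [0.45,-0.164,0],"grip": -1},
    {"travel": [0,0,0],"angular": [0.6,-0.22,0],"grip": -1},
    {"travel": [0,0,0],"angular": [0.738,-0.268,0],"grip": -1},
    {"travel": [0,0,-0.05],"angular": [0.738,-0.268,0],"grip": -1},
    {"travel": [0,0,-0.1],"angular": [0.738,-0.268,0],"grip": -1},
    {"travel": [0,0,-0.1],"angular": [0.738,-0.268,0],"grip": -1}
  ]
}}

```text
time: 10.68
ee_pos: [0.4777, 0.0606, 0.2521]
tcp_rot: [178.7, 59.8, -111.8]
wrist_force: [0.9, 0.4, -4.7]
opening: 0.0323
grasp_force: 61.4
```

```bash
cat > hand.py <<'E'
from fit import *
import sys
c=snap("top");s=snap("side");go([.4715+.0024,.0646+.0065,.2],70,60);o=monitor.get_obs()
T=Ro.from_euler("xyz",o["tcp_rot"],degrees=True).as_matrix()[:,2];g=o["ee_pos"]-.008*T
f0=g-[0,0,.116]
uv=proj(s,[f0+[0,0,.085]])[0];vt=proj(c,[f0+[0,0,.085]])[0];print("px",uv,vt)
S=red(s,tuple(int(v) for v in(uv[0]-40,uv[1]-60,uv[0]+40,uv[1]+60)));R=red(c,tuple(int(v) for v in(vt[0]-35,vt[1]-35,vt[0]+35,vt[1]+35)))
print(S.sum(),R.sum())
np.savez("pics/hand.npz",S=S,R=R,f0=f0)
a=c["frame"][int(vt[1])-60:int(vt[1])+60,int(vt[0])-60:int(vt[0])+60,::-1];b=s["frame"][int(uv[1])-60:int(uv[1])+60,int(uv[0])-60:int(uv[0])+60,::-1]
cv2.imwrite("pics/"+sys.argv[1],cv2.resize(np.hstack([a,b]),None,fx=3.3,fy=3.3,interpolation=2))
E
python3 hand.py hover.png
```

```text
pos [0.4784 0.061  0.2556] rot [ 179.2   59.9 -111.3] q [-22.2 -11.4 -19.3  85.4  59.9 -93.2] F [ 0.8 -0.4 -4.3]
travel [-0.0148  0.0335 -0.1852] angular [-0.0034 -0.0141  0.0195]
px [284.54095005 195.32578351] [221.51183533 201.68270451]
1012.0 239.0
```

View pics/hover.png

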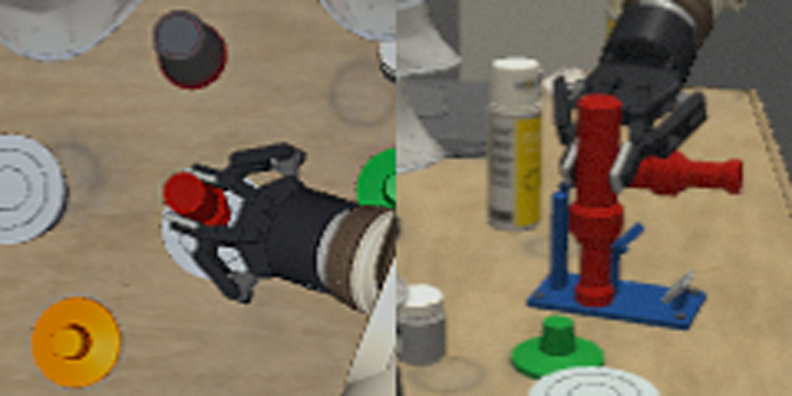

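```bash
cat > fith.py <<'E'
from fit import *
c=dict(np.load("pics/top.npz"));s=dict(np.load("pics/side.npz"));d=np.load("pics/hand.npz");f0=d["f0"]
u=proj(s,[f0+[0,0,.085]])[0][0];W=np.zeros(d["S"].shape);W[:,int(round(u-9)):int(round(u+10))]=1
S=d["S"]*W;R=d["R"]
def cost(p):
    f=p[:3];a=np.array([p[3],p[4],1])
    return (np.abs(rend(s,f,a)-S)*W).sum()+np.abs(rend(c,f,a)-R).sum()
x0=np.r_[f0,0,0]
for k in range(3):
    r=minimize(cost,x0,method="Nelder-Mead",options=dict(initial_simplex=np.vstack([x0]+[x0+e for e in np.diag([.005,.005,.005,.04,.04])/(k+1)]),maxiter=150));x0=r.x
o=monitor.get_obs();print("foot",x0[:3].round(4),"tilt deg",np.degrees(x0[3:]).round(2),"cost",r.fun,S.sum(),R.sum(),"nominal",f0.round(4),"tcp",o["ee_pos"].round(4))
E
python3 fith.py
```

```text
foot [0.4768 0.0562 0.1433] tilt deg [-0.2  -0.06] cost 168.63529411764705 746.0 239.0 nominal [0.4759 0.0545 0.1436] tcp [0.4784 0.061  0.2556]
```

The casting hangs vertical within half a degree, its foot about 83 mm above the plate. I'll shift it over the centre and lower it.

>>> {"api": "carry_out", "payload": {
  "plan": [
    {"travel": [-0.018,0.028,-0.04],"angular": [0,0,0],"grip": -1},
    {"travel": [-0.018,0.028,-0.09],"angular": [0,0,0],"grip": -1},
    {"travel": [-0.018,0.028,-0.14],"angular": [0,0,0],"grip": -1},
    {"travel": [-0.018,0.028,-0.18],"angular": [0,0,0],"grip": -1},
    {"travel": [-0.018,0.028,-0.21],"angular": [0,0,0],"grip": -1},
    {"travel": [-0.018,0.028,-0.23],"angular": [0,0,0],"grip": -1},
    {"travel": [-0.018,0.028,-0.235],"angular": [0,0,0],"grip": -1},
    {"travel": [-0.018,0.028,-0.235],"angular": [0,0,0],"grip": -1}
  ]
}}

```text
time: 11.45
ee_pos: [0.4733, 0.0699, 0.1854]
tcp_rot: [179.3, 60.1, -111.0]
wrist_force: [-0.0, -0.0, -3.5]
opening: 0.0324
grasp_force: 61.4
```

>>> {"api": "carry_out", "payload": {
  "plan": [
    {"travel": [0,0,0],"angular": [0,0,0],"grip": -1},
    {"travel": [0,0,0],"angular": [0,0,0],"grip": -1}
  ]
}}

```text
time: 11.62
ee_pos: [0.4735, 0.0698, 0.186]
tcp_rot: [179.5, 60.1, -110.9]
wrist_force: [-0.2, 0.4, -3.4]
opening: 0.0321
grasp_force: 61.4
```

```bash
python3 hand.py low.png; python3 fith.py
```

```text
pos [0.4734 0.0698 0.1859] rot [ 179.5   60.1 -110.9] q [-21.4 -11.7 -27.2  76.3  60.  -91.8] F [-0.1  0.7 -4. ]
travel [0.0016 0.0042 0.0471] angular [-0.0053 -0.0082  0.0154]
px [285.60847648 221.1496671 ] [222.16395099 205.81315737]
810.0 196.0
foot [0.4723 0.0653 0.0753] tilt deg [-0.2  -0.47] cost 195.8549019607843 719.0 196.0 nominal [0.471  0.0633 0.0739] tcp [0.4734 0.0698 0.1859]
```

View pics/low.png

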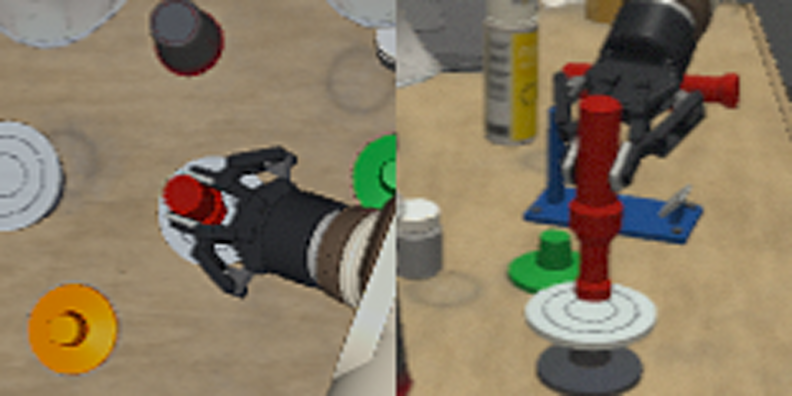

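The casting is upright and centred over the plate, foot at (593,293) and ring centre at (590,312), about 14 mm up. Now I'll lower it gently.

>>> {"api": "carry_out", "payload": {
  "plan": [
    {"travel": [-0.002,-0.002,-0.02],"angular": [0,0,0],"grip": -1},
    {"travel": [-0.002,-0.002,-0.033],"angular": [0,0,0],"grip": -1},
    {"travel": [-0.002,-0.002,-0.038],"angular": [0,0,0],"grip": -1},
    {"travel": [-0.002,-0.002,-0.038],"angular": [0,0,0],"grip": -1},
    {"travel": [-0.002,-0.002,-0.038],"angular": [0,0,0],"grip": -1}
  ]
}}

```text
time: 12.13
ee_pos: [0.4725, 0.0693, 0.1737]
tcp_rot: [179.3, 60.1, -111.0]
wrist_force: [0.9, 0.3, -4.2]
opening: 0.0322
grasp_force: 61.4
```

>>> {"api": "carry_out", "payload": {
  "plan": [
    {"travel": [0,0,-0.003],"angular": [0,0,0],"grip": -1},
    {"travel": [0,0,-0.003],"angular": [0,0,0],"grip": -1},
    {"travel": [0,0,-0.003],"angular": [0,0,0],"grip": -1}
  ]
}}

```text
time: 12.38
ee_pos: [0.4726, 0.0693, 0.1731]
tcp_rot: [179.4, 60.1, -111.0]
wrist_force: [0.7, 0.4, -4.1]
opening: 0.0322
grasp_force: 61.4
```

>>> {"api": "carry_out", "payload": {
  "plan": [
    {"travel": [0,0,-0.003],"angular": [0,0,0],"grip": -1},
    {"travel": [0,0,-0.003],"angular": [0,0,0],"grip": -1},
    {"travel": [0,0,-0.003],"angular": [0,0,0],"grip": -1}
  ]
}}

```text
time: 12.63
ee_pos: [0.4726, 0.0693, 0.1721]
tcp_rot: [179.4, 60.1, -111.0]
wrist_force: [0.4, 0.6, -4.8]
opening: 0.0319
grasp_force: 61.4
```

>>> {"api": "carry_out", "payload": {
  "plan": [
    {"travel": [0,0,-0.002],"angular": [0,0,0],"grip": -1},
    {"travel": [0,0,-0.002],"angular": [0,0,0],"grip": -1},
    {"travel": [0,0,-0.002],"angular": [0,0,0],"grip": -1}
  ]
}}

```text
time: 12.88
ee_pos: [0.4726, 0.0693, 0.1715]
tcp_rot: [179.4, 60.1, -111.0]
wrist_force: [0.6, -0.5, -4.2]
opening: 0.0321
grasp_force: 61.4
```

>>> {"api": "carry_out", "payload": {
  "plan": [
    {"travel": [0,0,-0.0025],"angular": [0,0,0],"grip": -1},
    {"travel": [0,0,-0.0025],"angular": [0,0,0],"grip": -1},
    {"travel": [0,0,-0.0025],"angular": [0,0,0],"grip": -1}
  ]
}}

```text
time: 13.13
ee_pos: [0.4726, 0.0693, 0.1707]
tcp_rot: [179.4, 60.1, -111.0]
wrist_force: [-0.1, -0.3, -5.5]
opening: 0.0325
grasp_force: 61.5
```

>>> {"api": "carry_out", "payload": {
  "plan": [
    {"travel": [0,0,-0.0025],"angular": [0,0,0],"grip": -1},
    {"travel": [0,0,-0.0025],"angular": [0,0,0],"grip": -1},
    {"travel": [0,0,-0.0025],"angular": [0,0,0],"grip": -1}
  ]
}}

```text
time: 13.38
ee_pos: [0.4728, 0.0693, 0.1706]
tcp_rot: [179.4, 60.1, -110.9]
wrist_force: [-0.6, -0.4, 1.4]
opening: 0.0325
grasp_force: 61.6
```

Contact. I'll release slowly.

>>> {"api": "carry_out", "payload": {
  "plan": [
    {"travel": [0,0,0],"angular": [0,0,0],"grip": -1},
    {"travel": [0,0,0],"angular": [0,0,0],"grip": -0.22},
    {"travel": [0,0,0],"angular": [0,0,0],"grip": -0.18},
    {"travel": [0,0,0],"angular": [0,0,0],"grip": -0.14},
    {"travel": [0,0,0],"angular": [0,0,0],"grip": -0.1},
    {"travel": [0,0,0],"angular": [0,0,0],"grip": 0},
    {"travel": [0,0,0],"angular": [0,0,0],"grip": 0.3},
    {"travel": [0,0,0],"angular": [0,0,0],"grip": 1}
  ],
  "grip_force": 20
}}

```text
time: 14.05
ee_pos: [0.4726, 0.0693, 0.17]
tcp_rot: [179.4, 60.1, -111.0]
wrist_force: [-0.3, -0.5, -0.3]
opening: 0.0653
grasp_force: 0.0
```

>>> {"api": "carry_out", "payload": {
  "plan": [
    {"travel": [0,0,0],"angular": [0,0,0],"grip": 1},
    {"travel": [0,0,0],"angular": [0,0,0],"grip": 1},
    {"travel": [0,0,0],"angular": [0,0,0],"grip": 1},
    {"travel": [0,0,0],"angular": [0,0,0],"grip": 1}
  ]
}}

```text
time: 14.38
ee_pos: [0.4726, 0.0693, 0.17]
tcp_rot: [179.3, 60.1, -111.0]
wrist_force: [0.7, -0.0, -0.5]
opening: 0.0851
grasp_force: 0.0
```

```bash
python3 hand.py rel.png; python3 fith.py
```

```text
pos [0.4726 0.0693 0.17  ] rot [ 179.4   60.1 -111. ] q [-21.5 -11.1 -28.6  74.6  60.  -92. ] F [ 0.5 -0.6  0.1]
travel [0.0044 0.0059 0.0999] angular [-0.0057 -0.0097  0.0152]
px [285.74922354 226.51419503] [223.12260533 206.58145983]
845.0 198.0
foot [0.4707 0.0664 0.0599] tilt deg [ 0.18 -1.05] cost 179.80392156862746 755.0 198.0 nominal [0.4702 0.0628 0.058 ] tcp [0.4726 0.0693 0.17  ]
```

It stands. I'll back straight out along the fingers, then bring the tool vertical.

>>> {"api": "carry_out", "payload": {
  "plan": [
    {"travel": [-0.02,-0.054,0.033],"angular": [0,0,0],"grip": 1},
    {"travel": [-0.05,-0.13,0.08],"angular": [0,0,0],"grip": 1},
    {"travel": [-0.08,-0.208,0.128],"angular": [0,0,0],"grip": 1},
    {"travel": [-0.11,-0.287,0.177],"angular": [0,0,0],"grip": 1},
    {"travel": [-0.13,-0.34,0.21],"angular": [0,0,0],"grip": 1},
    {"travel": [-0.15,-0.392,0.242],"angular": [0,0,0],"grip": 1},
    {"travel": [-0.15,-0.392,0.36],"angular": [0,0,0],"grip": 1},
    {"travel": [-0.15,-0.392,0.46],"angular": [0,0,0],"grip": 1}
  ]
}}

```text
time: 15.15
ee_pos: [0.4274, -0.0492, 0.3087]
tcp_rot: [179.1, 60.1, -111.3]
wrist_force: [1.8, 0.6, 0.0]
opening: 0.0853
grasp_force: 0.0
```

>>> {"api": "carry_out", "payload": {
  "plan": [
    {"travel": [0,0,0.1],"angular": [-0.2,0.07,0],"grip": -1},
    {"travel": [0,0,0.2],"angular": [-0.4,0.145,0],"grip": -1},
    {"travel": [0,0,0.2],"angular": [-0.6,0.22,0],"grip": -1},
    {"travel": [0,0,0.2],"angular": [-0.8,0.29,0],"grip": -1},
    {"travel": [0,0,0.2],"angular": [-0.94,0.342,0],"grip": -1},
    {"travel": [0,0,0.2],"angular": [-0.94,0.342,0],"grip": -1}
  ]
}}

```text
time: 15.65
ee_pos: [0.4278, -0.0473, 0.3704]
tcp_rot: [-179.7, 31.2, -110.3]
wrist_force: [0.2, 0.2, -0.1]
opening: 0.0129
grasp_force: 0.0
```

>>> {"api": "carry_out", "payload": {
  "plan": [
    {"travel": [0,0,0],"angular": [-0.2,0.07,0],"grip": -1},
    {"travel": [0,0,0],"angular": [-0.4,0.145,0],"grip": -1},
    {"travel": [0,0,0],"angular": [-0.6,0.22,0],"grip": -1},
    {"travel": [0,0,0],"angular": [-0.8,0.29,0],"grip": -1},
    {"travel": [0,0,0],"angular": [-0.94,0.342,0],"grip": -1},
    {"travel": [0,0,0],"angular": [-0.94,0.342,0],"grip": -1}
  ]
}}

```text
time: 16.15
ee_pos: [0.4278, -0.047, 0.3671]
tcp_rot: [-180.0, 2.6, -110.3]
wrist_force: [-0.2, 0.4, -0.6]
opening: 0.0002
grasp_force: 0.0
```

```bash
cat > stand.py <<'E'
from fit import *
c=snap("top");s=snap("side");f0=np.array([.4707,.0655,.06])
u=proj(s,[f0+[0,0,.085]])[0];v=proj(c,[f0+[0,0,.085]])[0]
S=red(s,tuple(int(round(q)) for q in(u[0]-9,u[1]-40,u[0]+10,u[1]+40)));W=np.zeros(S.shape);W[:,int(round(u[0]-9)):int(round(u[0]+10))]=1
R=red(c,tuple(int(q) for q in(v[0]-30,v[1]-30,v[0]+30,v[1]+30)))
def cost(p):
    f=np.r_[p[:2],.06];a=np.array([p[2],p[3],1]);return (np.abs(rend(s,f,a)-S)*W).sum()+np.abs(rend(c,f,a)-R).sum()
x=np.r_[f0[:2],0,0]
for k in range(3): r=minimize(cost,x,method="Nelder-Mead",options=dict(initial_simplex=np.vstack([x]+[x+e for e in np.diag([.005,.005,.04,.04])/(k+1)]),maxiter=120));x=r.x
print("foot",x[:2],"tilt",np.degrees(x[2:]),r.fun,R.sum(),S.sum())
go([x[0],x[1],.26],70,0)
E
python3 stand.py
```

```text
foot [0.47310143 0.06801955] tilt [-1.03104853 -8.27360938] 374.8666666666667 0.0 767.0
pos [ 0.4276 -0.0476  0.3671] rot [-180.     2.9 -110.4] q [ -8.2  -7.   12.6 109.    2.8 -77.8] F [ 0.1  0.1 -0.3]
travel [ 0.1518  0.3853 -0.3569] angular [-0.0948  0.0362  0.0134]
```

>>> {"api": "carry_out", "payload": {
  "plan": [
    {"travel": [0.04,0.1,-0.05],"angular": [-0.09,0.036,0],"grip": -1},
    {"travel": [0.08,0.2,-0.1],"angular": [-0.09,0.036,0],"grip": -1},
    {"travel": [0.11,0.29,-0.15],"angular": [-0.09,0.036,0],"grip": -1},
    {"travel": [0.143,0.377,-0.22],"angular": [-0.09,0.036,0],"grip": -1},
    {"travel": [0.143,0.377,-0.3],"angular": [-0.09,0.036,0],"grip": -1},
    {"travel": [0.143,0.377,-0.365],"angular": [-0.09,0.036,0],"grip": -1},
    {"travel": [0.143,0.377,-0.365],"angular": [-0.09,0.036,0],"grip": -1},
    {"travel": [0.143,0.377,-0.365],"angular": [-0.09,0.036,0],"grip": -1}
  ]
}}

```text
time: 16.92
ee_pos: [0.4698, 0.064, 0.2578]
tcp_rot: [180.0, 0.0, -110.6]
wrist_force: [-0.5, 1.1, 0.7]
opening: 0.0
grasp_force: 0.0
```

```bash
python3 -c "
from h import *
go([.471,.0655,.2425],70,0)
c=snap('top'); s=snap('side')
cv2.imwrite('pics/press.png',cv2.resize(np.hstack([c['frame'][150:260,170:280,::-1],s['frame'][150:260,230:340,::-1]]),None,fx=3.5,fy=3.5,interpolation=2))"
```

```text
pos [0.4698 0.064  0.2578] rot [ 180.     0.  -110.6] q [  7.8  -5.    1.9  96.9   0.  -61.7] F [-0.5  1.1  0.7]
travel [ 0.0041  0.0049 -0.0511] angular [-0.0006 -0.0012  0.0195]
```

View pics/press.png

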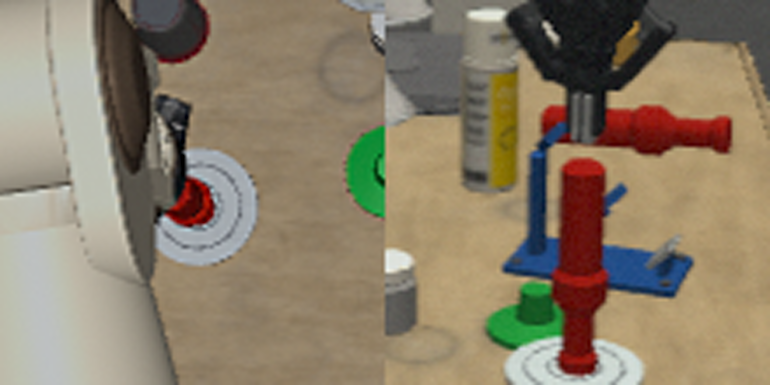

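The casting stands upright on the firm plate, and the shut fingers at (587,135) are right above its head at (583,165). Now for the light press.

>>> {"api": "carry_out", "payload": {
  "plan": [
    {"travel": [0.004,0.005,-0.02],"angular": [0,0,0],"grip": -1},
    {"travel": [0.004,0.005,-0.04],"angular": [0,0,0],"grip": -1},
    {"travel": [0.004,0.005,-0.05],"angular": [0,0,0],"grip": -1},
    {"travel": [0.004,0.005,-0.05],"angular": [0,0,0],"grip": -1}
  ]
}}

```text
time: 17.35
ee_pos: [0.4715, 0.0662, 0.2428]
tcp_rot: [-179.9, -0.0, -110.5]
wrist_force: [0.4, 0.4, -0.9]
opening: -0.0002
grasp_force: 0.0
```

>>> {"api": "carry_out", "payload": {
  "plan": [
    {"travel": [0,0,-0.003],"angular": [0,0,0],"grip": -1},
    {"travel": [0,0,-0.003],"angular": [0,0,0],"grip": -1},
    {"travel": [0,0,-0.003],"angular": [0,0,0],"grip": -1}
  ]
}}

```text
time: 17.6
ee_pos: [0.4717, 0.0664, 0.2428]
tcp_rot: [-179.9, -0.0, -110.5]
wrist_force: [0.1, -0.4, 0.1]
opening: -0.0003
grasp_force: 0.0
```

>>> {"api": "carry_out", "payload": {
  "plan": [
    {"travel": [0,0,-0.002],"angular": [0,0,0],"grip": -1},
    {"travel": [0,0,-0.002],"angular": [0,0,0],"grip": -1},
    {"travel": [0,0,-0.002],"angular": [0,0,0],"grip": -1}
  ]
}}

```text
time: 17.85
ee_pos: [0.4717, 0.0663, 0.242]
tcp_rot: [-179.9, -0.0, -110.5]
wrist_force: [0.3, 0.1, -0.4]
opening: -0.0003
grasp_force: 0.0
```

>>> {"api": "carry_out", "payload": {
  "plan": [
    {"travel": [0,0,-0.003],"angular": [0,0,0],"grip": -1},
    {"travel": [0,0,-0.003],"angular": [0,0,0],"grip": -1},
    {"travel": [0,0,-0.003],"angular": [0,0,0],"grip": -1}
  ]
}}

```text
time: 18.1
ee_pos: [0.4717, 0.0663, 0.2411]
tcp_rot: [-179.9, -0.0, -110.5]
wrist_force: [-0.3, -0.1, 0.2]
opening: 0.0
grasp_force: 0.0
```

>>> {"api": "carry_out", "payload": {
  "plan": [
    {"travel": [0,0,-0.0015],"angular": [0,0,0],"grip": -1},
    {"travel": [0,0,-0.0015],"angular": [0,0,0],"grip": -1},
    {"travel": [0,0,-0.0015],"angular": [0,0,0],"grip": -1}
  ]
}}

```text
time: 18.35
ee_pos: [0.4718, 0.0663, 0.2411]
tcp_rot: [-179.8, -0.0, -110.5]
wrist_force: [-0.3, -0.1, 5.0]
opening: -0.0003
grasp_force: 2.2
```

5 N on the head. I'll hold it for over a second, then lift straight off.

>>> {"api": "carry_out", "payload": {
  "plan": [
    {"travel": [0,0,0],"angular": [0,0,0],"grip": -1},
    {"travel": [0,0,0],"angular": [0,0,0],"grip": -1},
    {"travel": [0,0,0],"angular": [0,0,0],"grip": -1},
    {"travel": [0,0,0],"angular": [0,0,0],"grip": -1},
    {"travel": [0,0,0],"angular": [0,0,0],"grip": -1},
    {"travel": [0,0,0],"angular": [0,0,0],"grip": -1},
    {"travel": [0,0,0],"angular": [0,0,0],"grip": -1},
    {"travel": [0,0,0],"angular": [0,0,0],"grip": -1}
  ]
}}

```text
time: 19.02
ee_pos: [0.4718, 0.0663, 0.241]
tcp_rot: [-179.8, -0.0, -110.5]
wrist_force: [-0.0, -0.0, 4.7]
opening: 0.0003
grasp_force: 2.7
```

>>> {"api": "carry_out", "payload": {
  "plan": [
    {"travel": [0,0,0],"angular": [0,0,0],"grip": -1},
    {"travel": [0,0,0],"angular": [0,0,0],"grip": -1},
    {"travel": [0,0,0],"angular": [0,0,0],"grip": -1},
    {"travel": [0,0,0],"angular": [0,0,0],"grip": -1},
    {"travel": [0,0,0],"angular": [0,0,0],"grip": -1},
    {"travel": [0,0,0],"angular": [0,0,0],"grip": -1},
    {"travel": [0,0,0],"angular": [0,0,0],"grip": -1},
    {"travel": [0,0,0],"angular": [0,0,0],"grip": -1}
  ]
}}

```text
time: 19.68
ee_pos: [0.4718, 0.0664, 0.241]
tcp_rot: [-179.8, -0.0, -110.5]
wrist_force: [0.2, -0.4, 5.2]
opening: 0.0001
grasp_force: 2.7
```

>>> {"api": "carry_out", "payload": {
  "plan": [
    {"travel": [0,0,0.02],"angular": [0,0,0],"grip": -1},
    {"travel": [0,0,0.08],"angular": [0,0,0],"grip": -1},
    {"travel": [0,0,0.18],"angular": [0,0,0],"grip": -1},
    {"travel": [0,0,0.3],"angular": [0,0,0],"grip": -1},
    {"travel": [-0.1,-0.1,0.38],"angular": [0,0,0],"grip": -1},
    {"travel": [-0.2,-0.22,0.4],"angular": [0,0,0],"grip": -1},
    {"travel": [-0.25,-0.34,0.4],"angular": [0,0,0],"grip": -1},
    {"travel": [-0.25,-0.46,0.4],"angular": [0,0,0],"grip": -1}
  ]
}}

```text
time: 20.35
ee_pos: [0.3946, -0.0695, 0.3626]
tcp_rot: [-179.7, 0.0, -110.4]
wrist_force: [0.4, 0.6, -0.1]
opening: -0.0
grasp_force: 0.0
```

>>> {"api": "carry_out", "payload": {
  "plan": [
    {"travel": [0,-0.14,0],"angular": [0,0,0],"grip": -1},
    {"travel": [0,-0.25,0],"angular": [0,0,0],"grip": -1},
    {"travel": [0,-0.3,0],"angular": [0,0,0],"grip": -1},
    {"travel": [0,-0.3,0],"angular": [0,0,0],"grip": -1},
    {"travel": [0,-0.3,0],"angular": [0,0,0],"grip": -1}
  ]
}}

```text
time: 20.77
ee_pos: [0.3967, -0.1598, 0.3604]
tcp_rot: [-179.9, -0.0, -110.6]
wrist_force: [-0.6, 0.4, 0.7]
opening: 0.0006
grasp_force: 0.0
```

```bash
python3 stand.py; python3 -c "
from h import *
c=dict(np.load('pics/top.npz'));h=cv2.cvtColor(c['frame'],cv2.COLOR_RGB2HSV)
c=dict(np.load('pics/top.npz'));s=dict(np.load('pics/side.npz'))
cv2.imwrite('pics/end.png',cv2.resize(np.hstack([c['frame'][140:270,110:330,::-1],s['frame'][170:300,200:340,::-1]]),None,fx=2.2,fy=2.2,interpolation=2))"
```

```text
foot [0.47134869 0.06680965] tilt [-0.22912572 -1.3091954 ] 216.55686274509802 198.0 768.0
pos [ 0.3969 -0.1587  0.3607] rot [-179.9   -0.  -110.5] q [-21.8  -7.2  11.7 108.8  -0.  -91.3] F [0.8 0.6 0.4]
travel [ 0.2482  0.7516 -0.3356] angular [0.0019 0.0036 0.0167]
```

View pics/end.png

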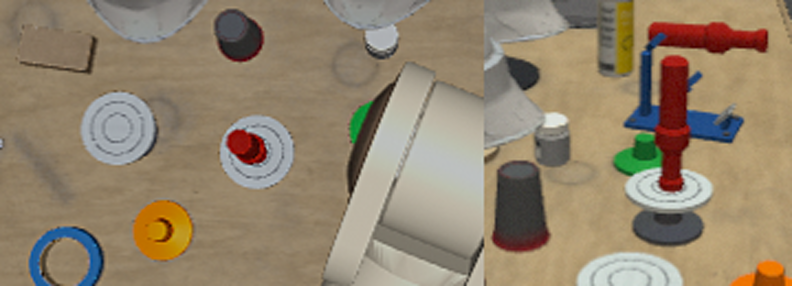

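The casting stands upright in the middle of the firm plate, foot at (670,185) in the side crop. The arm is clear and the bystanders are where they were. I'm handing the job in.

```bash
python3 -c "
from workcell import ticket
print(ticket.job_done())"
```

```text
the job is handed in; nothing more can be done
None
```

The red casting is standing upright, foot down, within about 2 mm of the centre of the firm turntable (the one at x 0.471, y 0.065); it took a 5 N press on its head for 1.3 s without wobbling, the gripper is clear, and I handed the job in at about 21 s (no verdict was returned).

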